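Log and hold open the curing box at a mending bench

TASK

Log an inspection of the mended bowl: with the curing box still shut, swing the red lever of the green tally counter all the way to its stop and let it spring back. Then take the box's sprung lid by its black bar handle, lift it until it is parallel with the orange pointer arm on the side of the box, and finish while still holding it steady there in the gripper. Leave the pointer as it is set and the bowls, jar and sherd where they lie.

Things in the scene. Friction and masses are not known exactly. Their poses are not given: they have to be found in the camera images.
- curing_box: Dark wooden open-topped box fixed to the bench, 240 mm (its x) by 260 mm (its y) by 100 mm high, with a mended bowl inside. Origin: centre of its underside; its -x side (handle side) roughly faces the robot, its yaw varies. The lid is hinged along its far (+x) upper rim.
- lid (a joint): Angle of the curing box's lid (rad): 0 shut, grows as the handle side lifts, stop at 1.25. The lid (aluminium frame with clear pane, 10 mm thick, 0.3 to 0.5 kg) is pulled shut by a spring and its weight and falls shut if let go; lifting at the handle takes about 3 to 7 N.
- lid_bar (a point): Centre of the lid's handle: a round black bar 14 mm thick and 140 mm long (grip the middle 100 mm, between its two posts), along the lid's y axis, its centre 225 mm from the hinge line and 50 mm above the lid's underside (40 mm above its top face). Axes are the lid's: x from the handle side to the hinge, z out of the lid. With the lid shut the bar is 150 mm above the bench; it swings up and away from the robot about the hinge.
- lid_hinge (a point): Middle of the lid's hinge line, on the far upper rim of the box, 100 mm above the bench; the lid turns about its y axis.
- mark (a joint): Angle at which the orange pointer is set (rad), measured just as lid: the lid is parallel to the pointer when both values are equal. It differs from run to run (0.40 to 0.85) and stays put by stiff friction.
- mark_tip (a point): Centre of the round orange disc (30 mm) at the free end of the orange pointer, a flat arm 225 mm long, 14 mm high, 4 mm thick, pivoted on the lid's hinge line on the box's +y side 16 mm outside the wall, in front of a quadrant with ticks. Axes are the pointer's: x from the disc to the pivot. Its tip stands 190 to 290 mm above the bench: keep clear of it when moving across.
- lever (a joint): Angle of the counter's red-tipped lever (rad): 0 at rest, grows anticlockwise seen from above, stop at 1.0. A spring returns it; pushing the tip takes about 1 to 3 N.
- lever_tip (a point): Middle of the red upright finger post at the lever's end (14 mm thick, from 61 to 107 mm above the bench; this point is 87 mm above the bench), 65 mm from the lever's pivot. Push it sideways, anticlockwise about the pivot seen from above.
- lever_axis (a point): Pivot of the lever, a vertical axis through the middle of the green round tally counter (fixed to the bench, 104 mm across, 56 mm high; it stands left or right of the box); this point is 63 mm above the bench.
- red_bowl_mid (a point): Centre of a loose reddish mended bowl, 116 mm across, 70 mm high; not to be moved.
- blue_bowl_mid (a point): Centre of a loose blue mended bowl, 110 mm across, 55 mm high; not to be moved.
- jar_mid (a point): Centre of a loose amber jar with black cap, 56 mm across, 75 mm high; not to be moved.
- sherd_mid (a point): Centre of a loose flat potsherd, about 75 by 40 by 10 mm; not to be moved.
There are look-alikes about, which are no part of the job. Several things look just like the part that bears lever: the one meant starts farthest from the robot's base.

How it is judged:
By the outcome, as a careful person would: the job done as asked, in the order asked, and still so for the second after the job is handed in, while the arm keeps its last pose, push and grip.
It also fails if it takes over 67 s, if anything falls off the work surface, if the arm or the gripper's body presses on something with over 40 N, if the wrist force passes 120 N, or if a joint passes its speed limit or range.

ROBOT

A 6-joint arm with a two-finger parallel gripper is mounted at the origin on the work surface. World frame = base frame: x ahead of the robot, y to its left, z up, the work surface at z = 0. Lengths are in mm, angles in rad, forces in N, time in s.
With the tool pointing down it reaches from about 350 to 975 mm from the base axis. Payload 7.1 kg.
Tool frame: the origin (TCP) lies at the very end of the fingers, on their centre line; the grasp point (between the pads) lies ctrl.hold_point_z behind it (ctrl.hold_point_z is the distance from the TCP to the grasp point, in mm); z points along the fingers, y is the line along which they close (so a half turn about z gives the same grasp; the last joint's range is limited). The gripper opens to 88 mm and grips with 3 to 60 N. Pads are 20 mm wide; open, the fingers measure 115 mm over their backs; the gripper's body (75 mm by 178 mm) begins 61 mm behind the grasp point.
Start: joints at [-1.318, 0.423, 1.63, -0, 1.089, -0.019], TCP at [167.81, -602.034, 184.175] pointing down, gripper open.
Joint ranges: [-3, 3], [-0.9, 2.11], [0.09, 2.58], [-1.31, 4.45], [0.11, 2.69], [-2.54, 2.54]. Speed limits (rad/s): [2.39, 2.39, 3.01, 3.14, 3.14, 3.14].

INTERFACE

Orientations are given as a rotation vector (axis times angle).
In Python, from workcell import ctrl gives the robot as it stands. The module is installed in compiled form; this text tells all that it offers.
- The arm moves only by the shell command python3 -m creep 'ROWS'. ROWS is JSON, a list of rows, each an object with "translation": the shift along the tool's x, y, z in mm, a list of three; "angular": the turn, a rotation vector about the tool's x, y, z in rad, a list of three; "jaw": the opening, from 0 (shut) to 1 (fully open). A call has exactly 8 rows; each row is the pose to reach, as a shift and turn from the pose commanded when the call began, along the tool's axes at that moment; what a row does not reach only later rows make up. A row lasts 1/8 s, in which the tool goes at most 62.5 mm and 10.7 degrees, less where a joint would pass 70% of its speed; a pose out of reach is approached as far as the arm can. A call with a gripper value outside its range is refused whole. The fingers move at their own pace and stop on an object; the grip force is fixed at half the most. Time passes only in rows, so rows that repeat a pose let the fingers close, or fill a call up. It gives the time, the measured TCP pose, the force, the opening and the grip force at its end, in the units of the state.
- ctrl.get_obs(): the state, without advancing time (a new reading comes with each control period).
- ctrl.get_image(name): name is "scene" or "top" or "wrist"; returns the picture (400x640x3 uint8, red, green, blue); there is no depth.
- ctrl.camera_info(name): a dict with "camera_matrix" (3x3 intrinsics, pixels), "world_from_camera" (4x4, takes a point from camera to world coordinates). Camera axes: x right, y up, looking along -z (the intrinsics and any distortion apply to the point x, -y, -z); pixel columns grow to the right and rows downward; lengths in mm; the calibration is good to about 2 mm. A picture is of the moment at which its call begins: read the wrist's pose just before it. camera_info takes no time and is no camera call; for the wrist camera it gives the pose at the moment of the call.
- ctrl.close_job(): hands the job in; it is judged then, once.
Trained networks look in the newest picture that a camera, given by its name, has taken for a name from the list of things; names that differ only in an ending like _2 or _b are one class to them, and where a whole thing is asked for, a point or a joint stands for the part that bears it (a point fixed in the world has none). Each returns a list of dicts, best first, with "score" (0 to 1); they miss things now and then, are a little off and sometimes report something else, mostly with a low value. They report only what shows in the picture. A call takes as long as a camera call. They do not tell look-alikes from the thing itself.
- ctrl.look_for(camera, label): "rect" ([left, top, right, bottom] in pixels, round what is visible of it).
The state is a dict: "t": time; "qpos": joint angles; "qvel": joint speeds; "joint_torque": joint torques, N m; "ee_pos": TCP position; "orientation": TCP orientation; "ft_force": force on the tool from outside, world axes, zero at the start; "moment": the same for the moment, N m; "width": finger opening in mm; "grasp_force": force on a finger pad.
Only numpy, scipy, OpenCV 4.12 (cv2) and the standard library are available. Lean on these libraries where they do the work, as an engineer would, in place of code of your own. Each camera call takes 0.05 s, during which the arm holds its last target. There are 200 camera calls.

## Working session

There is one attempt and no reset: what is moved stays moved. The work goes in short steps, Python scripts to look and compute and a shell command to move; the robot and the scene stay as the last step left them, time stands still between calls to the robot, and variables do not carry over. Pictures are saved under pics/ and viewed, at most 10 in all, crops included, and the job is handed in when it is done.

```bash
mkdir -p pics
cat > h.py <<'E'
import numpy as np, cv2
from workcell import ctrl
from scipy.spatial.transform import Rotation as R
def ray(cam,u,v,info=None):
    c=info or ctrl.camera_info(cam);K=np.array(c["camera_matrix"]);T=np.array(c["world_from_camera"])
    d=np.linalg.inv(K)@[u,v,1]; d=T[:3,:3]@[d[0],-d[1],-d[2]]
    return T[:3,3],d/np.linalg.norm(d)
def onz(cam,u,v,z,info=None):
    o,d=ray(cam,u,v,info); return o+d*(z-o[2])/d[2]
def pix(cam,p,info=None):
    c=info or ctrl.camera_info(cam);K=np.array(c["camera_matrix"]);T=np.array(c["world_from_camera"])
    q=np.linalg.inv(T)@np.r_[p,1]; a=K@[q[0],-q[1],-q[2]]; return a[:2]/a[2]
def save(cam,name):
    im=ctrl.get_image(cam); cv2.imwrite(f"pics/{name}.png",np.ascontiguousarray(im[:,:,::-1])); return im
E
python3 - <<'E'
from h import *
np.set_printoptions(precision=1,suppress=True)
ims=[]
for c in("top","scene"):
    ims.append(save(c,c+"0"))
    i=ctrl.camera_info(c);print(c,[k for k in i],np.array(i["camera_matrix"]).tolist(),np.array(i["world_from_camera"]).tolist())
    for l in("lever_tip","lever_axis","lever","lid_bar","lid_hinge","mark_tip","curing_box","mark"):
        print(c,l,[(round(r["score"],2),np.round(r["rect"]).tolist()) for r in ctrl.look_for(c,l)])
o=ctrl.get_obs();print(o,ctrl.hold_point_z)
E
```

```text
top ['camera_matrix', 'world_from_camera'] [[368.34506935702825, 0.0, 320.43602709517614], [0.0, 368.34506935702825, 194.25800047363694], [0.0, 0.0, 1.0]] [[0.004046216389509636, 0.986226759468681, -0.16534934847417299, 312.12852189099397], [-0.9996897909134926, -7.427789917044185e-05, -0.024906152375084277, -21.811825414049363], [-0.024575395749946417, 0.1653988312857679, 0.9859205224220842, 1068.4003169840475], [0.0, 0.0, 0.0, 1.0]]
top lever_tip [(0.59, [432.0, 198.0, 450.0, 231.0]), (0.47, [430.0, 302.0, 443.0, 336.0])]
top lever_axis [(0.57, [429.0, 301.0, 443.0, 336.0]), (0.52, [432.0, 199.0, 446.0, 227.0]), (0.46, [194.0, 177.0, 238.0, 213.0])]
top lever [(0.79, [429.0, 301.0, 441.0, 341.0]), (0.44, [431.0, 202.0, 447.0, 230.0])]
top lid_bar [(0.89, [284.0, 96.0, 390.0, 200.0])]
top lid_hinge [(0.56, [282.0, 97.0, 395.0, 195.0])]
top mark_tip [(0.47, [274.0, 93.0, 295.0, 144.0])]
top curing_box [(0.77, [271.0, 93.0, 394.0, 199.0]), (0.4, [285.0, 98.0, 389.0, 198.0])]
top mark [(0.58, [265.0, 95.0, 294.0, 140.0])]
scene ['camera_matrix', 'world_from_camera'] [[483.2875199250982
[... 652 characters left out ...]
d_bar [(0.81, [240.0, 195.0, 348.0, 270.0]), (0.33, [331.0, 189.0, 356.0, 281.0])]
scene lid_hinge [(0.62, [240.0, 195.0, 348.0, 271.0])]
scene mark_tip [(0.73, [329.0, 186.0, 357.0, 282.0])]
scene curing_box [(0.59, [238.0, 188.0, 355.0, 302.0])]
scene mark [(0.79, [328.0, 187.0, 356.0, 279.0])]
{'t': 0.9, 'qpos': array([-1.3,  0.4,  1.6,  0. ,  1.1, -0. ]), 'qvel': array([-0., -0.,  0.,  0., -0.,  0.]), 'joint_torque': array([ -0. , -54.5, -27.4,   0.1,   0. ,  -0. ]), 'ee_pos': array([ 167.8, -602. ,  184.2]), 'orientation': array([-3.1, -0.4, -0. ]), 'ft_force': array([0.8, 0.3, 0.3]), 'moment': array([ 0. , -0. ,  0.1]), 'grasp_force': 0.0, 'width': 87.75668353305245} 18.700000000000003
```

View pics/top0.png

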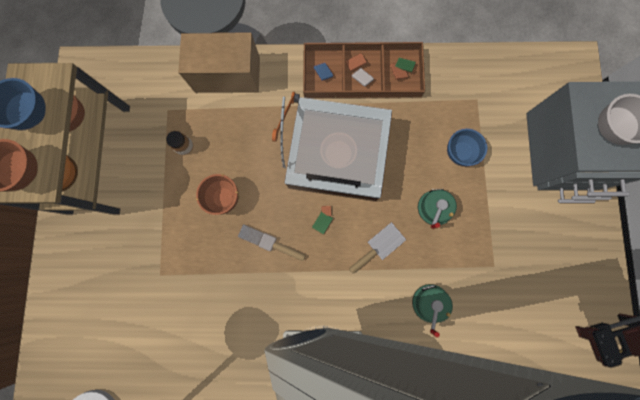

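View pics/scene0.png

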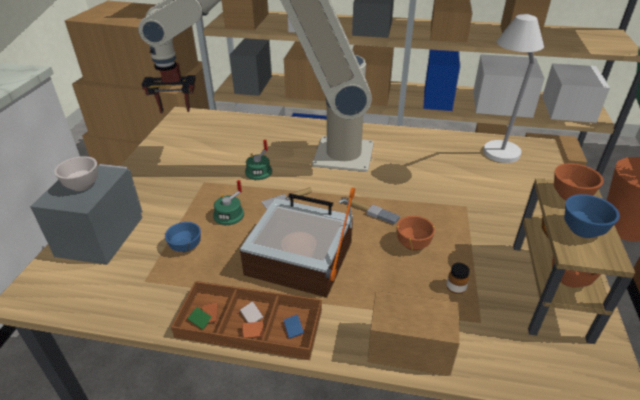

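Two look-alike counters, top pixels: A (437,207), on the mat with lever tip about (434,225), and B (432,303), with tip about (435,333). Base is near the bottom of the picture, so A is farther. Next I check it in a close crop and compute positions.

Run:
```python
from h import *
np.set_printoptions(precision=1,suppress=True)
for n,p in dict(A=(438,206),B=(433,302)).items():
    q=onz("top",*p,56); print(n,q,np.hypot(*q[:2]))
t=cv2.imread("pics/top0.png");s=cv2.imread("pics/scene0.png")
a=cv2.resize(t[85:245,260:470],None,fx=3.8,fy=3.8,interpolation=cv2.INTER_CUBIC)[:600,:800]
cv2.imwrite("pics/topcrop.png",a)
b=cv2.resize(s[170:310,205:365],None,fx=4.2,fy=4.2,interpolation=cv2.INTER_CUBIC)[:600,:800]
cv2.imwrite("pics/scenecrop.png",b)
```

```text
A [ 449.1 -319.9   56. ] 551.4223235156453
B [ 193.7 -294.5   56. ] 352.44933486369865
```

View pics/topcrop.png

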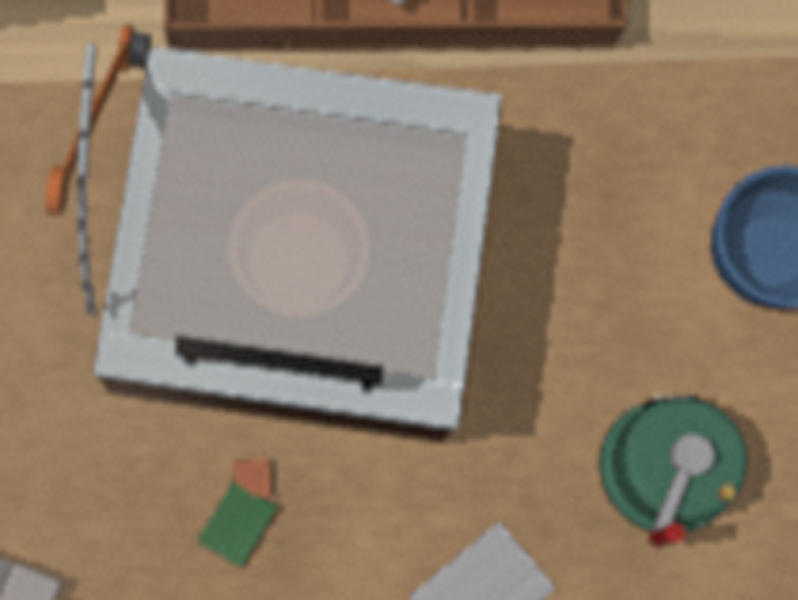

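View pics/scenecrop.png

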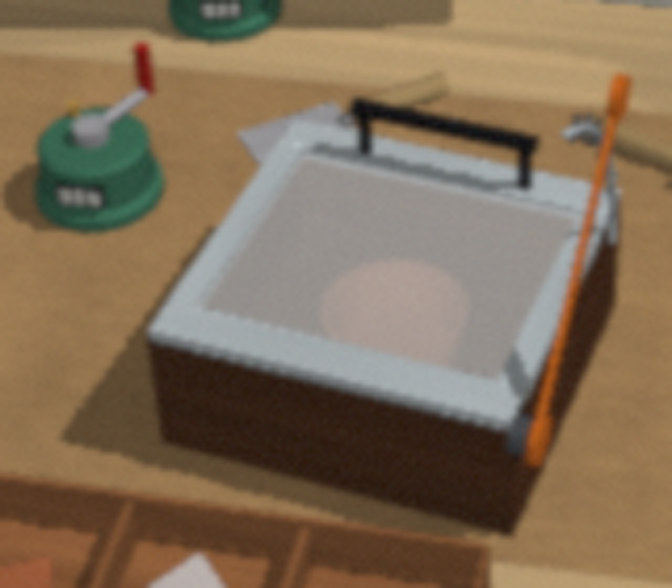

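Top crop: counter A is the farther one, with its hub at (691,455) and red post at (668,533). The lid corners, bar (178,345)-(381,375) and orange pointer are all clear. Now a joint fit of box pose, mark and lever.

```bash
cat > fit.py <<'E'
from h import *
from scipy.optimize import least_squares
np.set_printoptions(precision=2,suppress=True)
T=lambda u,v:("top",260+u/3.8,85+v/3.8)
S=lambda u,v:("scene",205+u/4.2,170+v/4.2)
I={c:ctrl.camera_info(c) for c in("top","scene")}
# box-frame points; lid top z=110
obs=[(T(152,50),(120,130,110)),(T(499,96),(120,-130,110)),(T(97,374),(-120,130,110)),(T(457,428),(-120,-130,110)),
(T(178,345),(-105,70,150)),(T(381,377),(-105,-70,150)),(S(357,105),(-105,-70,153)),(S(535,143),(-105,70,153)),
(S(153,333),(120,-130,110)),(S(515,420),(120,130,110)),(T(54,190),"tip"),(S(619,92),"tip"),(S(537,440),(122,146,100))]
def pt(b,p):
    if p=="tip": b=(120-225*np.cos(p0[3]),146,100+225*np.sin(p0[3]))if 0 else b
    return b
def f(p,raw=False):
    x,y,w,m=p;r=[]
    for (c,u,v),b in obs:
        if b=="tip": b=(120-225*np.cos(m),146,100+225*np.sin(m))
        q=R.from_euler("z",w).apply(b)+[x,y,0]
        r+=list(pix(c,q,I[c])-[u,v])
    return np.array(r)
s=least_squares(f,[600,0,0,.6],loss="soft_l1",x_scale=[100,100,.1,.1])
print(s.x);print(f(s.x).reshape(-1,2))
x,y,w,m=s.x
for n,b in dict(bar=(-105,0,150),hinge=(120,0,100),tip=(120-225*np.cos(m),146,100+225*np.sin(m))).items():print(n,R.from_euler("z",w).apply(b)+[x,y,0])
print("axis",onz("top",*T(691,455)[1:],68),"tip",onz("top",*T(668,533)[1:],84),onz("scene",*S(150,90)[1:],65),onz("scene",*S(142,48)[1:],107))
E
python3 fit.py; python3 -c "
from h import *
o=ctrl.get_obs();print(R.from_rotvec(o['orientation']).as_matrix().round(3))"
```

```text
[605.74 -44.44  -0.14   0.78]
[[-2.53 -0.31]
 [ 0.02 -0.16]
 [-2.25 -1.3 ]
 [ 0.42 -1.68]
 [-1.42  0.81]
 [-0.31  0.07]
 [-1.33 -1.15]
 [-0.2  -1.13]
 [-2.02 -1.45]
 [-0.23 -0.37]
 [-0.09  0.04]
 [-0.47  0.2 ]
 [-0.02 -0.57]]
bar [501.82 -29.38 150.  ]
hinge [724.5  -61.65 100.  ]
tip [586.39 105.89 257.47]
axis [ 450.99 -326.91   68.  ] tip [ 393.81 -303.35   84.  ] [ 395.68 -293.71   65.  ] [ 396.41 -295.45  107.  ]
[[ 0.963  0.268  0.   ]
 [ 0.268 -0.963  0.   ]
 [ 0.    -0.    -1.   ]]
```

```bash
python3 -m creep '[{"translation":[35,-30,0],"angular":[0,0,0.04],"jaw":0},{"translation":[75,-65,0],"angular":[0,0,0.08],"jaw":0},{"translation":[120,-105,0],"angular":[0,0,0.12],"jaw":0},{"translation":[165,-145,0],"angular":[0,0,0.16],"jaw":0},{"translation":[215,-185,0],"angular":[0,0,0.2],"jaw":0},{"translation":[255,-225,0],"angular":[0,0,0.24],"jaw":0},{"translation":[285,-250,0],"angular":[0,0,0.26],"jaw":0},{"translation":[305,-268,0],"angular":[0,0,0.271],"jaw":0}]'
python3 - <<'E'
from h import *
i=ctrl.camera_info("wrist");save("wrist","w1")
o=ctrl.get_obs();print(o['ee_pos'],R.from_rotvec(o['orientation']).as_matrix().round(3),o['ft_force'])
for l in("lever_tip","lever"):
  for r in ctrl.look_for("wrist",l):
    a=r["rect"];print(l,round(r["score"],2),np.round(a),onz("wrist",(a[0]+a[2])/2,(a[1]+a[3])/2,87,i).round())
for n,p in dict(tip=(395,-297,87),top=(395,-297,107),axis=(450,-324,63)).items():print(n,pix("wrist",p,i).round())
E
```

```text
t: 1.9
ee_pos: [390.6, -260.4, 184.4]
orientation: [3.141, 0.003, 0.001]
ft_force: [0.3, -0.1, -0.3]
width: 11.2
grasp_force: 0.0
[ 391.42267716 -258.9146113   184.3807371 ] [[ 1.     0.002  0.001]
 [ 0.002 -1.     0.001]
 [ 0.001 -0.001 -1.   ]] [ 0.72945455  0.95185353 -0.66811168]
lever_tip 0.95 [348. 112. 401. 202.] [ 426. -313.   87.]
lever_tip 0.42 [330. 375. 340. 400.] [ 145. -281.   87.]
lever 0.87 [348. 112. 401. 208.] [ 423. -313.   87.]
lever 0.6 [331. 377. 339. 400.] [ 144. -281.   87.]
tip [356. 188.]
top [359. 194.]
axis [383. 128.]
```

View pics/w1.png

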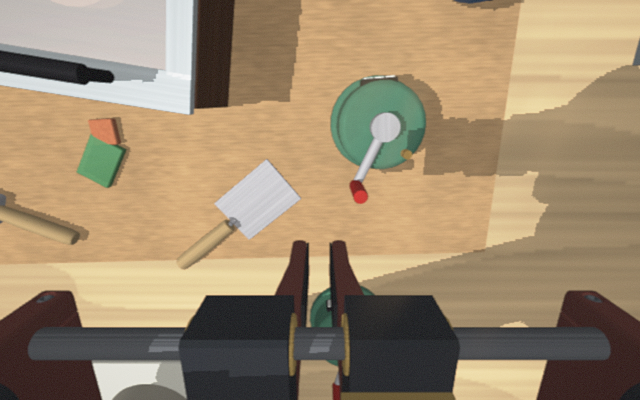

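The wrist view shows the red post at (358,190), within 3 px of the prediction, with the fingertips to its left. Now lower beside it and push.

```bash
python3 -m creep '[{"translation":[0,0,40],"angular":[0,0,0],"jaw":0},{"translation":[0,0,80],"angular":[0,0,0],"jaw":0},{"translation":[0,0,106],"angular":[0,0,0],"jaw":0},{"translation":[0,0,106],"angular":[0,0,0],"jaw":0},{"translation":[0,15,106],"angular":[0,0,0],"jaw":0},{"translation":[0,30,106],"angular":[0,0,0],"jaw":0},{"translation":[0,45,106],"angular":[0,0,0],"jaw":0},{"translation":[0,60,106],"angular":[0,0,0],"jaw":0}]'
python3 -m creep '[{"translation":[0,8,0],"angular":[0,0,0],"jaw":0},{"translation":[0,16,0],"angular":[0,0,0],"jaw":0},{"translation":[0,20,0],"angular":[0,0,0],"jaw":0},{"translation":[0,22,0],"angular":[0,0,0],"jaw":0},{"translation":[0,24,0],"angular":[0,0,0],"jaw":0},{"translation":[0,24,0],"angular":[0,0,0],"jaw":0},{"translation":[0,24,0],"angular":[0,0,0],"jaw":0},{"translation":[0,24,0],"angular":[0,0,0],"jaw":0}]'
```

```text
t: 3.05
ee_pos: [389.9, -323.6, 78.7]
orientation: [3.141, 0.001, 0.001]
ft_force: [-1.4, 0.1, -0.2]
width: 0.6
grasp_force: 0.0
t: 4.05
ee_pos: [389.8, -345.9, 78.2]
orientation: [-3.142, -0.001, -0.0]
ft_force: [0.1, -0.6, -0.1]
width: 0.2
grasp_force: 0.0
```

Run:
```python
from h import *
w=save("wrist","w2");t=ctrl.get_image("top");
c=cv2.resize(t[180:250,390:480],(600,467),interpolation=cv2.INTER_CUBIC)[:,:,::-1]
a=cv2.resize(w[50:300,230:480],(467,467))[:,:,::-1] 
cv2.imwrite("pics/p2.png",np.hstack([c[:,150:470],a]))
```

```text
(no output)
```

View pics/p2.png

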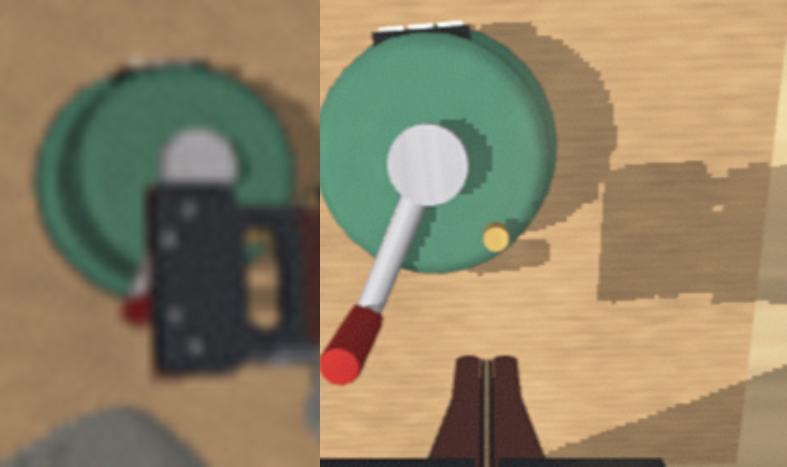

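The lever is still at rest: the fingers passed on the robot's side of the post. I'll re-measure the post from this close view.

Run:
```python
from h import *
i=ctrl.camera_info("wrist");k=250/467
f=lambda u,v,z:print(onz("wrist",230+(u-320)*k,50+v*k,z,i).round(1))
f(341,366,107);f(371,312,61);f(427,164,70);f(496,238,60);f(487,357,78);f(466,357,78)
print(np.array(i["world_from_camera"])[:3,3])
```

```text
[ 392.6 -299.8  107. ]
[ 393.9 -301.    61. ]
[ 452.  -325.5   70. ]
[ 423.4 -349.8   60. ]
[ 382.5 -346.4   78. ]
[ 382.5 -338.6   78. ]
[ 474.29450295 -345.86485722  278.93950204]
```

Run:
```python
from h import *
o=ctrl.get_obs();print(o['ee_pos'],o['qpos'])
out=[]
for c,(x0,y0,w,h) in dict(scene=(180,130,100,75),wrist=(180,150,300,225)).items():
    im=np.ascontiguousarray(ctrl.get_image(c)[:,:,::-1]);k=400/w
    a=cv2.resize(im[y0:y0+h,x0:x0+w],(400,300),interpolation=cv2.INTER_CUBIC)
    for p,col in((o['ee_pos'],(0,255,255)),((393,-300,61),(255,0,0)),((393,-300,107),(255,0,0))):
        u=(pix(c,p)-[x0,y0])*k; cv2.circle(a,tuple(int(v) for v in u),4,col,1);print(c,u/k+[x0,y0])
    out.append(cv2.resize(a,(800,600))[::2,::2] if 0 else a)
cv2.imwrite("pics/p3.png",np.hstack(out))
```

```text
[ 389.7395168  -345.90320303   78.1922833 ] [-7.48729442e-01  4.28164698e-01  1.93030859e+00  2.49640889e-05
  7.83130451e-01  8.21128863e-01]
scene [226.1786413  185.62871472]
scene [239.32063161 191.70348726]
scene [237.83262243 180.70095684]
wrist [318.66862716 231.47774455]
wrist [256.00393273 218.2285154 ]
wrist [241.4518619  245.30418073]
```

View pics/p3.png

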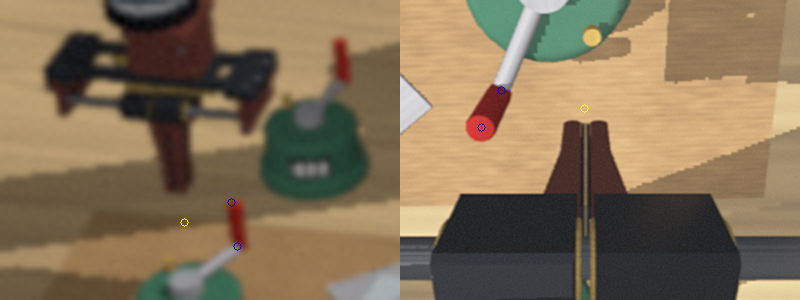

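Run:
```python
from h import *
a,d=ray("wrist",180+586*0.75-300,150+122*.75);b,e=ray("scene",180+178/4,130+191/4)
s=np.linalg.lstsq(np.c_[d,-e],b-a,rcond=None)[0];print(a+d*s[0],b+e*s[1])
```

```text
[ 399.60864493 -346.36879341  116.05199741] [ 397.84062304 -343.8367017   116.85541567]
```

The two views triangulate the real fingertip to z≈116 while the reported TCP is at 78. So the fingers end about 38 mm short of the reported TCP, and they passed over the post. Go back, lower 36 mm more and push gently.

```bash
python3 -m creep '[{"translation":[0,-45,0],"angular":[0,0,0],"jaw":0},{"translation":[0,-87,0],"angular":[0,0,0],"jaw":0},{"translation":[0,-87,0],"angular":[0,0,0],"jaw":0},{"translation":[0,-87,18],"angular":[0,0,0],"jaw":0},{"translation":[0,-87,34],"angular":[0,0,0],"jaw":0},{"translation":[0,-87,34],"angular":[0,0,0],"jaw":0},{"translation":[0,-65,34],"angular":[0,0,0],"jaw":0},{"translation":[0,-50,34],"angular":[0,0,0],"jaw":0}]'
python3 -m creep '[{"translation":[0,3,0],"angular":[0,0,0],"jaw":0},{"translation":[0,6,0],"angular":[0,0,0],"jaw":0},{"translation":[0,9,0],"angular":[0,0,0],"jaw":0},{"translation":[0,12,0],"angular":[0,0,0],"jaw":0},{"translation":[0,14,0],"angular":[0,0,0],"jaw":0},{"translation":[0,14,0],"angular":[0,0,0],"jaw":0},{"translation":[0,14,0],"angular":[0,0,0],"jaw":0},{"translation":[0,14,0],"angular":[0,0,0],"jaw":0}]'
```

```text
t: 5.25
ee_pos: [389.6, -297.5, 44.5]
orientation: [-3.141, -0.0, 0.0]
ft_force: [-1.1, 2.0, -0.6]
width: 0.5
grasp_force: 1.1
t: 6.25
ee_pos: [389.7, -309.9, 44.1]
orientation: [-3.142, -0.001, 0.0]
ft_force: [-1.6, 1.6, 0.1]
width: 0.0
grasp_force: 0.9
```

Contact (≈2 N on +y). Push on to the stop.

```bash
python3 -m creep '[{"translation":[0,6,0],"angular":[0,0,0],"jaw":0},{"translation":[0,12,0],"angular":[0,0,0],"jaw":0},{"translation":[0,18,0],"angular":[0,0,0],"jaw":0},{"translation":[0,23,0],"angular":[0,0,0],"jaw":0},{"translation":[0,26,0],"angular":[0,0,0],"jaw":0},{"translation":[0,28,0],"angular":[0,0,0],"jaw":0},{"translation":[0,30,0],"angular":[0,0,0],"jaw":0},{"translation":[0,30,0],"angular":[0,0,0],"jaw":0}]'
```

```text
t: 7.25
ee_pos: [389.7, -339.9, 44.2]
orientation: [-3.141, -0.001, 0.0]
ft_force: [2.6, 3.0, -0.2]
width: 0.3
grasp_force: 2.0
```

```bash
python3 -m creep '[{"translation":[0,2,0],"angular":[0,0,0],"jaw":0},{"translation":[0,4,0],"angular":[0,0,0],"jaw":0},{"translation":[0,5,0],"angular":[0,0,0],"jaw":0},{"translation":[0,6,0],"angular":[0,0,0],"jaw":0},{"translation":[0,6,0],"angular":[0,0,0],"jaw":0},{"translation":[0,6,0],"angular":[0,0,0],"jaw":0},{"translation":[0,6,0],"angular":[0,0,0],"jaw":0},{"translation":[0,6,0],"angular":[0,0,0],"jaw":0}]'
python3 - <<'E'
from h import *
print(ctrl.get_obs()['ft_force'])
w=save("wrist","w3")
cv2.imwrite("pics/p4.png",cv2.resize(w[80:300,230:480],(500,440))[:,:,::-1])
E
```

```text
t: 8.25
ee_pos: [389.8, -345.0, 44.1]
orientation: [-3.14, -0.001, 0.0]
ft_force: [4.4, 7.9, -0.3]
width: 0.3
grasp_force: 3.9
[ 4.3949728   7.90522167 -0.34401365]
```

View pics/p4.png

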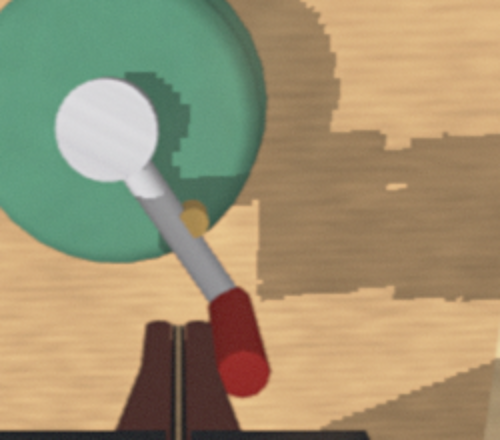

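The lever arm lies against the brass stop pin at (193,218) and the force has risen to 9 N. A touch more, then release and rise.

```bash
python3 -m creep '[{"translation":[0,2,0],"angular":[0,0,0],"jaw":0},{"translation":[0,2,0],"angular":[0,0,0],"jaw":0},{"translation":[0,-50,0],"angular":[0,0,0],"jaw":0},{"translation":[0,-100,0],"angular":[0,0,0],"jaw":0},{"translation":[0,-110,0],"angular":[0,0,0],"jaw":0},{"translation":[0,-110,-50],"angular":[0,0,0],"jaw":0.5},{"translation":[0,-110,-110],"angular":[0,0,0],"jaw":0.5},{"translation":[0,-110,-160],"angular":[0,0,0],"jaw":0.5}]'
python3 - <<'E'
from h import *
t=save("top","t4");o=ctrl.get_obs();print(o['ee_pos'])
for r in ctrl.look_for("top","lever"): print(r)
E
```

```text
t: 9.3
ee_pos: [390.1, -237.4, 206.8]
orientation: [3.139, 0.001, 0.003]
ft_force: [0.7, 0.1, 0.4]
width: 26.9
grasp_force: 0.0
[ 393.19577874 -239.35992632  212.59561598]
```

```bash
python3 -m creep '[{"translation":[0,-15,-10],"angular":[0,0,-0.18],"jaw":0.6},{"translation":[15,-45,-10],"angular":[0,0,-0.36],"jaw":0.6},{"translation":[35,-80,-10],"angular":[0,0,-0.54],"jaw":0.6},{"translation":[55,-115,-10],"angular":[0,0,-0.72],"jaw":0.6},{"translation":[75,-150,-10],"angular":[0,0,-0.9],"jaw":0.6},{"translation":[90,-175,-10],"angular":[0,0,-1.08],"jaw":0.6},{"translation":[100,-195,-10],"angular":[0,0,-1.26],"jaw":0.6},{"translation":[110,-209,-10],"angular":[0,0,-1.43],"jaw":0.6}]'
python3 - <<'E'
from h import *
i=ctrl.camera_info("wrist");w=save("wrist","w5")
o=ctrl.get_obs();print(o['ee_pos'],R.from_rotvec(o['orientation']).as_matrix().round(3),o['width'])
for l in("lid_bar","mark_tip"):
  for r in ctrl.look_for("wrist",l): print(l,round(r["score"],2),np.round(r["rect"]))
rz=R.from_euler("z",-.14)
for b in((-105,0,150),(-105,70,150),(-105,-70,150)):print(pix("wrist",rz.apply(b)+[605.7,-44.4,0],i).round())
t=ctrl.get_image("top")[170:250,380:480]
cv2.imwrite("pics/p5.png",np.vstack([w[:,:,::-1],np.hstack([cv2.resize(t,(200,160))[:,:,::-1],np.zeros((160,440,3),np.uint8)])]))
E
```

```text
t: 10.4
ee_pos: [499.9, -26.8, 213.3]
orientation: [2.365, 2.068, -0.001]
ft_force: [-0.1, -0.1, 0.3]
width: 52.7
grasp_force: 0.0
[501.01972651 -25.83429535 213.41117149] [[ 0.127  0.992  0.   ]
 [ 0.992 -0.127 -0.   ]
 [ 0.     0.    -1.   ]] 52.16433875266092
lid_bar 0.57 [302.  49. 583. 304.]
mark_tip 0.7 [526.   0. 605.  41.]
[321. 206.]
[322. 124.]
[321. 276.]
```

View pics/p5.png

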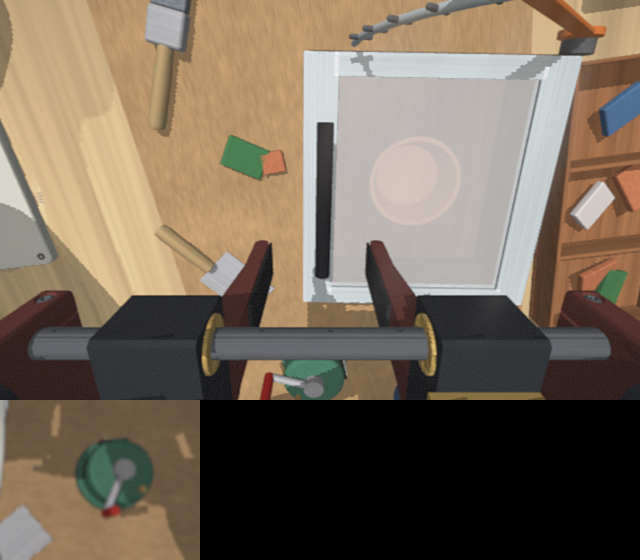

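The bar runs from (327,123) to (322,278), as predicted, between the open fingers. The lever is back at rest in the inset. Descend and grip.

```bash
python3 -m creep '[{"translation":[-3,3,30],"angular":[0,0,0],"jaw":0.6},{"translation":[-3,3,60],"angular":[0,0,0],"jaw":0.6},{"translation":[-3,3,85],"angular":[0,0,0],"jaw":0.6},{"translation":[-3,3,102],"angular":[0,0,0],"jaw":0.6},{"translation":[-3,3,112],"angular":[0,0,0],"jaw":0.6},{"translation":[-3,3,117],"angular":[0,0,0],"jaw":0.6},{"translation":[-3,3,117],"angular":[0,0,0],"jaw":0.6},{"translation":[-3,3,117],"angular":[0,0,0],"jaw":0.6}]'
python3 -m creep '[{"translation":[0,0,0],"angular":[0,0,0],"jaw":0.3},{"translation":[0,0,0],"angular":[0,0,0],"jaw":0.1},{"translation":[0,0,0],"angular":[0,0,0],"jaw":0},{"translation":[0,0,0],"angular":[0,0,0],"jaw":0},{"translation":[0,0,0],"angular":[0,0,0],"jaw":0},{"translation":[0,0,0],"angular":[0,0,0],"jaw":0},{"translation":[0,0,0],"angular":[0,0,0],"jaw":0},{"translation":[0,0,0],"angular":[0,0,0],"jaw":0}]'
```

```text
t: 11.6
ee_pos: [502.5, -30.4, 97.7]
orientation: [2.371, 2.06, 0.001]
ft_force: [-0.8, 0.0, -0.1]
width: 52.5
grasp_force: 0.0
t: 12.6
ee_pos: [503.5, -30.4, 97.5]
orientation: [2.37, 2.059, 0.003]
ft_force: [4.6, -1.0, -1.4]
width: 13.2
grasp_force: 30.0
```

```bash
python3 -m creep '[{"translation":[0,3,-11],"angular":[0,0,0],"jaw":0},{"translation":[0,6,-22],"angular":[0,0,0],"jaw":0},{"translation":[0,10,-33],"angular":[0,0,0],"jaw":0},{"translation":[0,14,-44],"angular":[0,0,0],"jaw":0},{"translation":[0,20,-54],"angular":[0,0,0],"jaw":0},{"translation":[0,25,-64],"angular":[0,0,0],"jaw":0},{"translation":[0,31,-74],"angular":[0,0,0],"jaw":0},{"translation":[0,37,-84],"angular":[0,0,0],"jaw":0}]'
```

```text
t: 13.6
ee_pos: [538.4, -35.7, 181.3]
orientation: [-2.371, -2.06, 0.002]
ft_force: [2.4, -3.5, -9.7]
width: 13.3
grasp_force: 30.0
```

```bash
python3 -m creep '[{"translation":[0,7,-9],"angular":[0,0,0],"jaw":0},{"translation":[0,14,-18],"angular":[0,0,0],"jaw":0},{"translation":[0,22,-26],"angular":[0,0,0],"jaw":0},{"translation":[0,30,-34],"angular":[0,0,0],"jaw":0},{"translation":[0,39,-42],"angular":[0,0,0],"jaw":0},{"translation":[0,48,-49],"angular":[0,0,0],"jaw":0},{"translation":[0,48,-49],"angular":[0,0,0],"jaw":0},{"translation":[0,48,-49],"angular":[0,0,0],"jaw":0}]'
python3 - <<'E'
from h import *
i=ctrl.camera_info("wrist");w=ctrl.get_image("wrist")
s=save("scene","s6");print(ctrl.get_obs()['ee_pos'])
x0,y0=225,170
a=cv2.resize(s[y0:y0+120,x0:x0+160],(800,600),interpolation=cv2.INTER_CUBIC)[:,:,::-1]
cv2.imwrite("pics/p6.png",a)
E
```

```text
t: 14.6
ee_pos: [582.7, -42.5, 231.5]
orientation: [-2.368, -2.058, 0.009]
ft_force: [-17.5, -2.7, 10.6]
width: 13.4
grasp_force: 30.0
[582.64070501 -42.40190964 231.4766825 ]
```

View pics/p6.png

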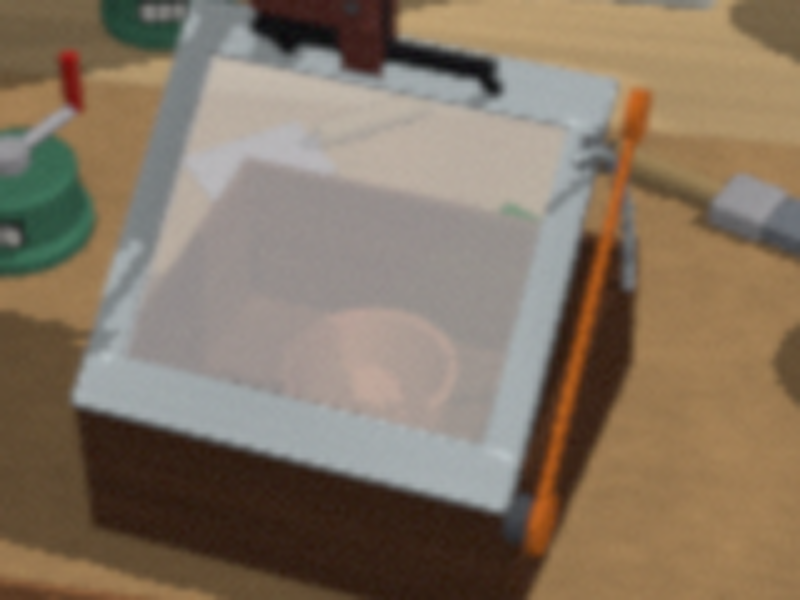

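The picture shows the lid raised nearly parallel to the pointer and the gripper still on the bar. The pointer runs (540,520)-(637,103) and the lid edge (515,510)-(618,78). I'll refine mark and lid numerically from the saved and new pictures.

Run:
```python
from h import *
import pickle
t=save("top","t7");w=save("wrist","w7");pickle.dump(ctrl.camera_info("wrist"),open("w7.pkl","wb"))
def orange(im,box):
    h=cv2.cvtColor(im,cv2.COLOR_BGR2HSV);m=cv2.inRange(h,(4,150,120),(18,255,255))
    k=np.zeros_like(m);x0,y0,x1,y1=box;k[y0:y1,x0:x1]=m[y0:y1,x0:x1];return k
for n,b in dict(top0=(262,85,300,150),t7=(262,85,300,150),scene0=(320,180,362,285),s6=(320,180,362,285),w5=(480,0,640,60),w7=(0,0,640,250)).items():
    m=orange(cv2.imread(f"pics/{n}.png"),b);v,u=np.nonzero(m)
    print(n,len(u), [(int(r),u[v==r].min(),u[v==r].max()) for r in np.unique(v)[::max(1,len(np.unique(v))//14)]] if len(u) else "")
    if len(u):print("   ext",u.min(),u.max(),v.min(),v.max())
```

```text
top0 50 [(92, np.int64(293), np.int64(293)), (93, np.int64(292), np.int64(293)), (94, np.int64(292), np.int64(293)), (95, np.int64(292), np.int64(293)), (96, np.int64(292), np.int64(292)), (97, np.int64(292), np.int64(292)), (99, np.int64(291), np.int64(291)), (101, np.int64(290), np.int64(290)), (107, np.int64(287), np.int64(287)), (109, np.int64(286), np.int64(286)), (111, np.int64(285), np.int64(285)), (124, np.int64(279), np.int64(279)), (125, np.int64(278), np.int64(278)), (126, np.int64(278), np.int64(278)), (129, np.int64(274), np.int64(276)), (130, np.int64(274), np.int64(276)), (131, np.int64(273), np.int64(276)), (132, np.int64(273), np.int64(275)), (133, np.int64(273), np.int64(275)), (134, np.int64(273), np.int64(275)), (135, np.int64(273), np.int64(275)), (136, np.int64(273), np.int64(275)), (137, np.int64(273), np.int64(275)), (138, np.int64(273), np.int64(275)), (139, np.int64(273), np.int64(274))]
   ext 273 293 92 139
t7 35 [(109, np.int64(286), np.int64(286)), (110, np.int64(285), np.int64(285)), (111, np.int64(285), np.int64(285)), (124, np.int64(279), np.int64(279
[... 2288 characters left out ...]
64(603))]
   ext 555 605 0 35
w7 580 [(0, np.int64(374), np.int64(418)), (2, np.int64(381), np.int64(422)), (4, np.int64(391), np.int64(427)), (6, np.int64(420), np.int64(432)), (8, np.int64(425), np.int64(438)), (10, np.int64(431), np.int64(442)), (12, np.int64(436), np.int64(448)), (14, np.int64(440), np.int64(453)), (16, np.int64(446), np.int64(457)), (18, np.int64(450), np.int64(463)), (20, np.int64(449), np.int64(468)), (22, np.int64(450), np.int64(473)), (24, np.int64(450), np.int64(495)), (26, np.int64(472), np.int64(497)), (28, np.int64(477), np.int64(496)), (30, np.int64(459), np.int64(496)), (32, np.int64(459), np.int64(495)), (34, np.int64(460), np.int64(461))]
   ext 374 497 0 34
```

Run:
```python
from h import *
def poly(n,b):
    im=cv2.imread(f"pics/{n}.png");h=cv2.cvtColor(im,cv2.COLOR_BGR2HSV);m=cv2.inRange(h,(80,8,130),(130,90,255))
    k=np.zeros_like(m);x0,y0,x1,y1=b;k[y0:y1,x0:x1]=m[y0:y1,x0:x1]
    cs,_=cv2.findContours(k,cv2.RETR_EXTERNAL,cv2.CHAIN_APPROX_NONE)
    for c in sorted(cs,key=cv2.contourArea)[-2:]:
        print(n,cv2.contourArea(c),cv2.approxPolyDP(c,3,True)[:,0].tolist())
poly("top0",(283,90,396,205));poly("t7",(283,90,396,205));poly("scene0",(230,185,356,280));poly("s6",(230,165,352,285));poly("w5",(290,40,600,305));poly("w7",(150,0,640,240))
```

```text
top0 98.5 [[298, 111], [294, 145], [300, 131]]
top0 1712.0 [[300, 99], [302, 110], [323, 109], [384, 122], [373, 185], [355, 188], [316, 180], [311, 183], [305, 178], [308, 183], [302, 185], [379, 196], [390, 111]]
t7 0.0 [[283, 98]]
t7 1.5 [[390, 154], [391, 158]]
scene0 113.5 [[340, 227], [328, 251], [330, 259]]
scene0 987.5 [[276, 198], [242, 249], [325, 270], [325, 259], [311, 259], [251, 242], [272, 211], [281, 203], [289, 204]]
s6 80.5 [[263, 171], [262, 181], [276, 180], [269, 171], [266, 177], [267, 171]]
s6 1610.0 [[346, 187], [325, 182], [324, 190], [305, 183], [299, 186], [339, 195], [321, 259], [250, 242], [255, 218], [252, 214], [240, 249], [325, 271], [339, 220], [339, 203], [344, 200], [340, 198]]
w5 8092.0 [[580, 56], [551, 56], [554, 60], [547, 63], [547, 78], [541, 77], [544, 69], [529, 78], [541, 82], [528, 126], [531, 128], [496, 286], [411, 288], [416, 295], [505, 294], [515, 304], [520, 303]]
w5 12205.0 [[536, 55], [339, 52], [343, 63], [336, 78], [331, 74], [334, 52], [304, 52], [304, 300], [372, 301], [365, 285], [331, 283], [338, 76], [368, 74], [362, 64], [367, 60], [371, 75], [507, 78], [504, 76], [512, 73], [515, 78], [527, 78], [523, 75], [529, 70], [523, 69]]
w7 65.0 [[563, 82], [565, 96], [556, 112], [567, 103]]
w7 21121.0 [[229, 6], [244, 239], [294, 238], [292, 153], [269, 143], [275, 130], [292, 132], [292, 54], [379, 63], [387, 59], [390, 64], [398, 62], [395, 65], [460, 74], [438, 239], [453, 239], [482, 52], [417, 39], [420, 43], [414, 46], [408, 42], [411, 38], [303, 16], [288, 10], [311, 0], [296, 0], [286, 5], [285, 11], [238, 2]]
```

```bash
cat > fit2.py <<'E'
from h import *
import pickle
from scipy.optimize import least_squares
np.set_printoptions(precision=2,suppress=True)
I={c:ctrl.camera_info(c) for c in("top","scene")}
I["w7"]=pickle.load(open("w7.pkl","rb"))
o=ctrl.get_obs();E=np.eye(4);E[:3,:3]=R.from_rotvec(o['orientation']).as_matrix();E[:3,3]=o['ee_pos']
off=np.linalg.inv(E)@np.array(I["w7"]["world_from_camera"])
F=np.eye(4);F[:3,:3]=R.from_matrix([[.127,.992,0],[.992,-.127,0],[0,0,-1]]).as_matrix();F[:3,3]=[501.02,-25.83,213.41]
I["w5"]={"camera_matrix":I["w7"]["camera_matrix"],"world_from_camera":F@off}
# lid pts: (a: dist from hinge, y sign, h) ; angle 0 or th
L=[("top",300,98.5,"f",1,0),("top",391,110.5,"f",-1,0),("top",285.5,183.5,"n",1,0),("top",380,197.5,"n",-1,0),
("w5",303.5,51.5,"n",1,0),("w5",303.5,301,"n",-1,0),("w5",581,55.5,"f",1,0),
("scene",241,249.5,"f",-1,0),("scene",326,271,"f",1,0),
("scene",347,186.5,"n",1,1),("scene",240,249.5,"f",-1,1),("scene",326,271.5,"f",1,1),
("w7",228.5,4,"n",1,1),("w7",483,52,"f",1,1)]
P=[("w5",558.5,0),("w5",563.5,4),("w5",570,10),("w5",577,16),("w5",581.5,20),("w7",431.5,8),("w7",442,12),("w7",451.5,16),("w7",420,3.7)]
def proj(c,b,p): return pix(c,R.from_euler("z",p[2]).apply(b)+[p[0],p[1],0],I[c])
def f(p):
    x,y,w,m,th,hw,n,e=p;r=[]
    for c,u,v,k,s,mv in L:
        a=-n if k=="n" else e;t=th*mv
        b=(120+a*np.cos(t)+10*np.sin(t),s*hw,100-a*np.sin(t)+10*np.cos(t)); r+=list(proj(c,b,p)-[u,v])
    for c,u,v in P:
        A=proj(c,(120,146,100),p);B=proj(c,(120-225*np.cos(m),146,100+225*np.sin(m)),p) if c!="w7" else proj(c,(120-120*np.cos(m),146,100+120*np.sin(m)),p)
        if c=="w5":B=proj(c,(120-120*np.cos(m),146,100+120*np.sin(m)),p)
        d=(B-A)/np.hypot(*(B-A)); r.append(d[0]*(v-A[1])-d[1]*(u-A[0]))
    tip=(120-225*np.cos(m),146,100+225*np.sin(m))
    r+=list(proj("top",tip,p)-[274.3,134.5]); r+=list(proj("scene",tip,p)-[352.5,191.5])
    r+=[(n-240)/3,(e-0)/3,(hw-130)/3]
    return np.array(r)
s=least_squares(f,[605,-44,-.14,.75,.7,130,240,0],x_scale=[100,100,.1,.1,.1,10,10,10],loss="soft_l1")
print("x y yaw mark lid hw n e",s.x.round(3));r=f(s.x);print(r[:28].reshape(-1,2).tolist().__repr__() if 0 else r[:28].reshape(-1,2),r[28:])
J=s.jac;C=np.linalg.inv(J.T@J);print("sd",np.sqrt(np.diag(C))[3:5])
x,y,w=s.x[:3];print("bar shut",R.from_euler("z",w).apply((-105,0,150))+[x,y,0]); print(o['ee_pos'],o['ft_force'])
E
python3 fit2.py
```

```text
x y yaw mark lid hw n e [611.46 -43.96  -0.15   0.82   0.63 127.22 247.35  -4.28]
[[-1.77 -1.15]
 [-0.99 -0.89]
 [-1.91 -0.83]
 [-1.12 -0.98]
 [ 0.32  0.44]
 [-0.68  0.6 ]
 [-0.38  2.22]
 [-0.54 -1.16]
 [ 0.52 -1.09]
 [ 1.6  -0.16]
 [-0.65  0.26]
 [-0.29 -0.  ]
 [ 0.06  0.14]
 [ 2.1  -1.5 ]] [-1.59  0.62  3.07  5.95  7.73 -1.33 -0.37  0.15 -2.46 -0.26 -6.33 -1.41
  1.39  2.45 -1.42 -0.93]
sd [0.02 0.01]
bar shut [507.59 -28.57 150.  ]
[582.63 -42.44 231.47] [-16.81  -2.99  10.64]
```

Run:
```python
from h import *
for n,x0 in(("w5",500),("w7",340)):
    h=cv2.cvtColor(cv2.imread(f"pics/{n}.png"),cv2.COLOR_BGR2HSV)
    for v in(0,8,16,24,30):
        r=h[v,x0:x0+150:4];print(n,v," ".join(f"{x0+4*i}:{a[0]},{a[1]},{a[2]}" for i,a in enumerate(r) if a[0]<25 and a[1]>130))
```

```text
w5 0 524:12,149,99 528:11,131,105 532:12,135,104 540:12,137,104 544:12,140,106 548:12,145,104 552:13,152,104 556:12,172,141 560:12,174,173
w5 8 540:12,132,106 544:13,137,106 548:12,141,103 552:11,138,102 556:11,148,102 560:12,156,98 564:11,163,119 568:11,168,170 572:13,132,186
w5 16 548:11,139,101 552:11,145,100 556:10,149,101 560:12,148,102 568:13,141,103 572:12,138,107 576:11,169,161 580:12,161,182
w5 24 560:11,132,106 564:12,132,106 572:12,144,103 576:12,145,100 580:12,158,100 584:12,172,138 588:11,180,173
w5 30 564:11,143,134 568:11,138,109 572:11,147,99 576:12,153,100 580:12,161,100 584:11,146,101 588:11,137,104 592:12,173,155 596:12,181,208 600:12,178,205 604:12,179,189
w7 0 376:12,174,113 380:12,163,114 384:11,155,120 388:12,166,118 392:12,153,120 396:12,149,120 400:12,153,127 404:12,161,165 408:11,167,205 412:12,168,207 416:11,167,217
w7 8 400:12,143,121 404:12,139,125 408:11,134,126 412:11,132,131 416:12,131,128 424:12,144,154 428:11,161,198 432:11,170,207 436:11,167,215
w7 16 432:11,134,129 436:11,135,128 440:11,140,124 444:11,144,131 448:11,165,181 452:11,175,206 456:12,175,216
w7 24 448:11,136,122 452:12,149,120 456:11,151,120 460:11,163,116 464:12,162,118 468:12,183,148 472:12,185,201 476:12,190,209 480:13,173,230 484:14,174,240 488:13,179,236
w7 30 460:12,180,147 464:12,173,131 468:12,176,113 472:12,174,113 476:12,163,114 480:12,172,113 484:12,186,207 488:12,180,236
```

```bash
python3 - <<'E'
s=open("fit2.py").read()
import re
s=re.sub(r'P=\[.*\]\n','P=[("w5",554.5,0),("w5",564,8),("w5",573.5,16),("w5",583,24),("w7",402.5,0),("w7",423,8),("w7",445,16),("w7",466,24)]\n',s)
i=s.index("        A=proj");j=s.index("        d=(B-A)")
s=s[:i]+"        q=lambda l:proj(c,(120-l*np.cos(m)+7*np.sin(m),144,100+l*np.sin(m)+7*np.cos(m)),p)\n        A=q(20);B=q(110)\n"+s[j:]
open("fit3.py","w").write(s)
E
python3 fit3.py
```

```text
x y yaw mark lid hw n e [608.7  -43.86  -0.15   0.78   0.63 127.61 244.87  -1.65]
[[-1.8  -1.12]
 [-0.72 -0.8 ]
 [-1.97 -0.76]
 [-0.88 -0.84]
 [ 0.07  0.29]
 [-0.94  1.11]
 [-0.46  2.15]
 [-0.76 -1.26]
 [ 0.55 -1.11]
 [ 1.64  0.03]
 [-0.73  0.46]
 [-0.21  0.27]
 [ 0.2   0.33]
 [ 0.67 -1.31]] [-0.3   1.53  3.36  5.19 -2.27 -1.79 -0.73 -0.06 -0.4  -1.69 -0.65  1.26
  1.62 -0.55 -0.79]
sd [0.01 0.01]
bar shut [504.84 -28.44 150.  ]
[582.63 -42.44 231.47] [-16.81  -2.99  10.64]
```

```bash
python3 -m creep '[{"translation":[0,-2,-3],"angular":[0,0,0],"jaw":0},{"translation":[0,0,-6],"angular":[0,0,0],"jaw":0},{"translation":[0,4,-9],"angular":[0,0,0],"jaw":0},{"translation":[0,8,-12],"angular":[0,0,0],"jaw":0},{"translation":[0,12,-15],"angular":[0,0,0],"jaw":0},{"translation":[0,16,-17],"angular":[0,0,0],"jaw":0},{"translation":[0,16,-17],"angular":[0,0,0],"jaw":0},{"translation":[0,16,-17],"angular":[0,0,0],"jaw":0}]'
python3 - <<'E'
from h import *
import pickle
w=save("wrist","w8");pickle.dump((ctrl.camera_info("wrist"),ctrl.get_obs()),open("w8.pkl","wb"));save("scene","s8")
def poly(n,b):
    im=cv2.imread(f"pics/{n}.png");h=cv2.cvtColor(im,cv2.COLOR_BGR2HSV);m=cv2.inRange(h,(80,8,130),(130,90,255))
    k=np.zeros_like(m);x0,y0,x1,y1=b;k[y0:y1,x0:x1]=m[y0:y1,x0:x1]
    c=max(cv2.findContours(k,cv2.RETR_EXTERNAL,cv2.CHAIN_APPROX_NONE)[0],key=cv2.contourArea)
    print(n,cv2.approxPolyDP(c,2,True)[:,0].tolist())
poly("w8",(150,0,640,240));poly("s8",(230,160,352,285))
h=cv2.cvtColor(cv2.imread("pics/w8.png"),cv2.COLOR_BGR2HSV)
for v in(0,6,12,18,24):print(v," ".join(f"{340+3*i}:{a[2]}" for i,a in enumerate(h[v,340:500:3]) if a[0]<25 and a[1]>130))
E
```

```text
t: 15.8
ee_pos: [601.3, -45.3, 246.1]
orientation: [-2.371, -2.06, 0.004]
ft_force: [0.3, -6.0, -12.7]
width: 13.3
grasp_force: 30.0
w8 [[222, 3], [238, 239], [287, 239], [285, 152], [268, 149], [263, 142], [264, 135], [269, 130], [285, 132], [286, 53], [366, 64], [383, 63], [385, 66], [395, 63], [396, 68], [398, 66], [424, 71], [427, 69], [425, 67], [429, 66], [431, 69], [426, 72], [434, 70], [437, 80], [437, 75], [440, 75], [440, 81], [436, 85], [438, 84], [439, 88], [436, 87], [431, 116], [433, 123], [430, 125], [432, 126], [427, 155], [431, 158], [427, 164], [430, 167], [426, 167], [429, 175], [425, 179], [425, 182], [428, 180], [428, 187], [424, 199], [425, 205], [433, 204], [434, 209], [430, 206], [424, 207], [425, 216], [422, 221], [425, 223], [421, 224], [420, 235], [421, 239], [430, 239], [455, 54], [441, 51], [443, 52], [440, 55], [430, 56], [430, 53], [429, 55], [428, 52], [422, 51], [421, 47], [420, 53], [412, 54], [416, 55], [412, 60], [409, 58], [411, 56], [403, 56], [403, 59], [399, 54], [400, 56], [395, 58], [396, 63], [388, 57], [381, 61], [378, 58], [381, 53], [378,
[... 272 characters left out ...]
, 185], [307, 177], [321, 180], [324, 185], [322, 188], [299, 184], [332, 191], [338, 195], [321, 259], [251, 243], [248, 240], [252, 224], [250, 216], [253, 214], [254, 217], [255, 213], [252, 215], [251, 209], [253, 210], [253, 200], [258, 201]]
0 340:120 343:118 346:123 349:145 352:192 355:214 358:216 361:218 364:222 367:222
6 343:127 346:116 349:119 352:117 355:120 358:120 361:119 364:122 367:141 370:181 373:211 376:217 379:218 382:222 385:226
12 364:123 367:116 370:121 373:122 376:124 379:123 382:123 385:137 388:169 391:202 394:217 397:217 400:221 403:223
18 385:134 388:127 391:131 394:132 406:159 409:196 412:215 415:218 418:221 421:223
24 424:150 427:180 430:213 433:217 436:220 439:230
```

```bash
python3 - <<'E'
s=open("fit3.py").read()
s=s.replace('off=np.linalg','W8,_=pickle.load(open("w8.pkl","rb"));I["w8"]=W8\no8=_;E[:3,:3]=R.from_rotvec(_["orientation"]).as_matrix();E[:3,3]=_["ee_pos"]\noff=np.linalg',1)
s=s.replace('np.array(I["w7"]["world_from_camera"])','np.array(I["w8"]["world_from_camera"])')
s=s.replace('("w7",228.5,4,"n",1,1),("w7",483,52,"f",1,1)]','("w7",228.5,4,"n",1,1),("w7",483,52,"f",1,1),("w8",221.5,2,"n",1,2),("w8",455.5,53,"f",1,2),("scene",345.5,184.5,"n",1,2)]')
s=s.replace('x,y,w,m,th,hw,n,e=p','x,y,w,m,th,hw,n,e,t8=p').replace('t=th*mv','t=(0,th,t8)[mv];H=0 if (k=="n" and c in("w7","w8")) else 10').replace('10*np.sin(t)','H*np.sin(t)').replace('10*np.cos(t)','H*np.cos(t)')
s=s.replace('("w7",466,24)]','("w7",466,24),("w8",350,0),("w8",369,6),("w8",388,12),("w8",407.5,18),("w8",426.5,24)]')
s=s.replace('240,0],','240,0,.78],').replace('10,10,10]','10,10,10,.1]').replace('28','34').replace('[3:5]','[[3,4,8]]')
open("fit4.py","w").write(s)
E
python3 fit4.py
```

```text
x y yaw mark lid hw n e [608.14 -44.09  -0.15   0.79   0.69 127.68 243.81  -1.36   0.77]
[[ -1.78  -0.99]
 [ -0.64  -0.76]
 [-61.8   -0.88]
 [ -0.65  -1.06]
 [  0.53   0.75]
 [ -0.32   1.52]
 [ -0.86   2.23]
 [ -0.82  -1.29]
 [  0.55  -1.21]
 [  0.63  -1.12]
 [ -0.85   0.66]
 [ -0.26   0.42]
 [ -0.37  -0.69]
 [  0.52  -1.11]
 [  0.35   1.17]
 [  0.7    0.03]
 [  0.86  -0.44]] [ 0.17  2.05  3.93  5.82 -1.74 -1.27 -0.23  0.43 -1.66 -1.12 -0.58  0.13
  0.67 -0.3  -1.66 -0.75  1.05  1.27 -0.45 -0.77]
sd [0.01 0.01 0.01]
bar shut [504.27 -28.79 150.  ]
[601.29 -45.27 246.09] [ -0.37  -6.   -12.67]
```

```bash
sed -i 's/345.5,183.5/285.5,183.5/; s/precision=2/precision=3/' fit4.py; python3 fit4.py | grep -E "yaw|sd"
```

```text
x y yaw mark lid hw n e [608.134 -44.087  -0.146   0.787   0.695 127.688 243.801  -1.351   0.774]
sd [0.007 0.008 0.007]
```

```bash
python3 -m creep '[{"translation":[0,1,-1],"angular":[0,0,0],"jaw":0},{"translation":[0,1,-1],"angular":[0,0,0],"jaw":0},{"translation":[0,1,-1],"angular":[0,0,0],"jaw":0},{"translation":[0,1,-1],"angular":[0,0,0],"jaw":0},{"translation":[0,1,-1],"angular":[0,0,0],"jaw":0},{"translation":[0,1,-1],"angular":[0,0,0],"jaw":0},{"translation":[0,1,-1],"angular":[0,0,0],"jaw":0},{"translation":[0,1,-1],"angular":[0,0,0],"jaw":0}]' && python3 -c "
from workcell import ctrl
print(ctrl.close_job())"
```

```text
t: 16.9
ee_pos: [602.2, -45.4, 246.7]
orientation: [-2.371, -2.06, 0.005]
ft_force: [1.2, -6.1, -14.1]
width: 13.3
grasp_force: 30.0
the job is handed in; nothing more can be done
None
```

Job handed in at 16.9 s: I swung the far counter's lever to its stop pin and it sprang back, then lifted the lid, which is still held in the gripper at about 0.78 rad against the pointer's 0.79 (both estimated from the camera images; no verdict came back).

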